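Reset the tripped breaker under the push-push flap

TASK

One of the three breakers under the flap of the bench power unit has tripped: its button stands out farther than the other two. With the fingertips press the flap down once at its ribbed pad and let go, so that its push-push latch lets it spring fully open, and watch for a second or more, touching nothing on the unit, that it stays open by itself; then push the tripped button in until it stays in. Do not push the flap back or force it on its way, do not press the other two buttons, and leave the things standing round the unit where they are.

Things in the scene. Friction and masses are not known exactly. Their poses are not given: they have to be found in the camera images.
- power_unit: Low grey bench power unit, a fixed box 200 mm deep (its x) x 176 wide (y) x 72 high, three round outlets on the back half of its top, pale flap flush in the front half. Origin: centre of its underside, on the bench; x points from its front to its back, y to its left, z up; turned by up to 0.45 rad. Under the flap a bay, 93 mm (x) x 132 (y), floor at z = 50 mm, with three breakers in a row along y
- flap_pad (a point): Centre of the ribbed press pad (20 x 32 mm) on the top face of the flap, z = 72 mm when shut, 64 mm in front of the hinge, 30 mm behind the front wall of the bay; moves with the flap. The flap is a plate 88 mm (x) x 128 (y) x 4, hinged along its back edge
- flap_hinge (a point): Middle of the flap's hinge axis, which runs along the unit's y at the level of its top; the open flap stands up 91 mm from here. The latch receptacle, 36 mm wide, 12 mm high, stands in the bay at the middle of the front wall, its back face 31 mm in front of the row of breakers
- flap (a joint): Flap angle. About 0: shut, latched; negative: pressed in, firm stop at -0.065 (4 mm at the pad, about 2 N before the stop); positive: open, stop at 1.85 rad, a little past upright. Push-push latch: pressed beyond -0.05 and let go, the damped flap springs up by itself in about 2 s and stays; a second full press latches it shut. Rising, it pushes a finger in its way with up to 2 N
- breaker_a: One of three identical push-to-reset breakers, 36 mm apart in a row across the bay; which of a, b, c is left, middle or right varies. Origin: on its axis, 51 mm above the bench; z up. Steel collar 19 mm across, 4.5 mm high, round a plain button 10.4 mm across, whose top is 13.7 mm above the origin when out, 6.7 mm when in
- button_a (a joint): How far the button of breaker_a is pushed in: 0 out (tripped), 0.007 m fully in. Snap action: takes about 2 N, goes over at 4.5 mm and then stays in by itself
- breaker_b: One of three identical push-to-reset breakers, 36 mm apart in a row across the bay; which of a, b, c is left, middle or right varies. Origin: on its axis, 51 mm above the bench; z up. Steel collar 19 mm across, 4.5 mm high, round a plain button 10.4 mm across, whose top is 13.7 mm above the origin when out, 6.7 mm when in
- button_b (a joint): How far the button of breaker_b is pushed in: 0 out (tripped), 0.007 m fully in. Snap action: takes about 2 N, goes over at 4.5 mm and then stays in by itself
- breaker_c: One of three identical push-to-reset breakers, 36 mm apart in a row across the bay; which of a, b, c is left, middle or right varies. Origin: on its axis, 51 mm above the bench; z up. Steel collar 19 mm across, 4.5 mm high, round a plain button 10.4 mm across, whose top is 13.7 mm above the origin when out, 6.7 mm when in
- button_c (a joint): How far the button of breaker_c is pushed in: 0 out (tripped), 0.007 m fully in. Snap action: takes about 2 N, goes over at 4.5 mm and then stays in by itself
- screwdriver: Bystander, loose: small screwdriver lying on the bench, about 149 mm long, 17 mm thick. Origin: centre of its underside
- dish: Bystander, loose: open round metal moisture dish, 64 mm across, 21 mm high. Origin: centre of its underside
- lidded_dish: Bystander, loose: round metal moisture dish with lid, 68 mm across, 24 mm high. Origin: centre of its underside
- beaker: Bystander, loose: small empty glass beaker, 58 mm across, 70 mm high. Origin: centre of its underside
- timer: Bystander, loose: flat kitchen-type timer, 58 x 58 x 18 mm. Origin: centre of its underside
- pen: Bystander, loose: pen lying on the bench, 145 mm long, 12 mm wide. Origin: centre of its underside

How it is judged:
On the way, in this order (a step that is already met when the one before it is completed fails the run):
1. the flap is pressed in past its latch point (value of joint flap below -0.04 rad), for 0.05 s.
2. the flap has sprung fully open and stays open for a second with the robot touching nothing on the unit (value of joint flap above 1.7 rad and not (contact force between any of the fingers, the arm and power_unit above 0.1 N)), for 1 s.
3. the tripped button is pushed in (value of joint button_a above 0.006 m), for 0.2 s.
At the end, for the whole second after the job is handed in: The flap stands open at its stop (over 1.7 rad) and at rest, and all three breaker buttons are in (over 6 of 7 mm) (value of joint flap above 1.7 rad and velocity of joint flap below 0.1 rad/s and value of joint each of button_a, button_b, button_c above 0.006 m); the robot touches nothing.
It fails at once if the flap is pushed back towards shut after it has sprung up (value of joint flap between 0.1 and 1.6 rad and velocity of joint flap below -0.3 rad/s).
It fails at once if the robot holds, carries or forces the flap on its way up (over 8 N on the unit while the flap is part open) (value of joint flap between 0.25 and 1.6 rad and contact force between any of the fingers, the arm and power_unit above 8 N).
It fails at once if the tripped button is pushed in while the flap is not open (value of joint button_a above 0.003 m and value of joint flap below 1.5 rad).
It fails at once if another breaker is pressed (over 3 N) (contact force between any of the fingers, the arm and breaker_b above 3 N or contact force between any of the fingers, the arm and breaker_c above 3 N).
It fails at once if a bystander is moved more than 30 mm or lifted (distance of any of screwdriver, dish, lidded_dish, beaker, timer, pen from where it was at the start of the episode above 0.03 m).
It also fails if it takes over 48 s, if anything falls off the work surface, if the arm or the gripper's body presses on something with over 40 N, if the wrist force passes 120 N, or if a joint passes its speed limit or range.

ROBOT

A 6-joint arm with a two-finger parallel gripper is mounted at the origin on a cart in front of the work surface, level with it; the furniture and walls round the work are solid. World frame = base frame: x ahead of the robot, y to its left, z up, the work surface at z = 0. Lengths are in m, angles in rad, forces in N, time in s.
With the tool pointing down it reaches from about 0.375 to 0.75 m from the base axis. Payload 9 kg.
Tool frame: the origin (TCP) lies on the centre line of the jaws, within the pads' length; the fingertips stand arm.finger_overhang ahead of it and the grasp point (between the pads) lies 6 mm ahead of it (arm.finger_overhang is the distance from the TCP to the fingertips, in m); x points along the fingers, y is the direction in which the jaws open and shut, and the axes are right-handed (so a half turn about x gives the same grasp; the last joint's range is limited). The gripper opens to 85 mm and grips with 20 to 120 N. Pads are 22 mm wide; open, the fingers measure 114 mm over their backs; the gripper's body (76 mm by 85 mm) begins 54 mm behind the grasp point. The pads swing forward as they close: fully open they stand 13 mm farther back than shut.
Start: joints at [-1.354, 0.104, 0.097, 1.564, 0, 1.353], TCP at [0.253, -0.544, 0.256] pointing down, gripper open.
Joint ranges: [-2.99, 2.99], [-0.84, 1.86], [-1.1, 1.16], [-1.84, 2.11], [-1.51, 1.56], [-3.14, 3.14]. Speed limits (rad/s): [2.22, 2.22, 2.57, 3.14, 3.14, 3.14].

INTERFACE

Orientations are given as a 3x3 rotation matrix whose columns are the frame's x, y, z axes.
In Python, from bench import arm gives the robot as it stands.
- The arm moves only by the tool play_rows, never from a script. Its argument "rows" is text: rows parted by semicolons, each of 7 numbers parted by spaces: the turn, a rotation vector about the tool's x, y, z in degrees, then the shift along the tool's x, y, z in m, then the opening, from -1 (shut) to 1 (fully open). A call has 1 to 12 rows; each row shifts and turns the pose as measured when the row begins, along the tool's axes as they then stand; what a row does not reach is not made up. A row lasts 1/12 s, in which the tool goes at most 41.7 mm and 7.16 degrees, less where a joint would pass 70% of its speed; a pose out of reach is approached as far as the arm can. A call with a gripper value outside its range is refused whole. The fingers move at their own pace and stop on an object; "squeeze" is the grip in N (left out, the last holds). Time passes only in rows, so rows that do not move let the fingers close. It gives the time, the measured TCP pose, the force and the opening at its end, in the units of the state.
- arm.state(): the state, without advancing time (a new reading comes with each control period).
- arm.camera(name): name is "scene" or "top" or "wrist"; returns a dict with "color" (420x560x3 uint8, red, green, blue), "fx", "fy", "cx", "cy" (pixels), "eye" and "orientation" of the camera in the world. Camera axes: x right, y down, z forward; pixel columns grow to the right and rows downward; lengths in m; the calibration is good to about 2 mm. A picture is of the moment at which its call begins. There is no depth.
- arm.sign_off(): hands the job in, once; it reports no verdict.
The state is a dict: "t": time; "qpos": joint angles; "joint_vel": joint speeds; "effort": joint torques, N m; "position": TCP position; "tcp_rot": TCP orientation; "wrist_force": force on the tool from outside, world axes, zero at the start; "ft_torque": the same for the moment, N m; "opening": opening from 0.0 (shut) to 1.0 (fully open).
Only numpy, scipy, OpenCV 4.12 (cv2) and the standard library are available. Lean on these libraries where they do the work, as an engineer would, in place of code of your own. Each camera call takes 0.05 s, during which the arm holds its last target.

## Working session

There is one attempt and no reset: what is moved stays moved. The work goes in short steps, Python scripts to look and compute and a tool call to move; the robot and the scene stay as the last step left them, time stands still between calls to the robot, and variables do not carry over. Pictures are saved under pics/ and viewed, and the job is handed in when it is done.

Besides the shell and the picture viewer there is one more tool, called after "Call:" as name(argument=value, ...), one argument or row to a line, values as JSON. play_rows: Moves the arm, as the interface text tells. Its arguments: {"type":"object","properties":{"rows":{"type":"string"},"squeeze":{"type":"number"}},"required":["rows"]}

```bash
ls; mkdir -p pics
python3 - <<'E'
from bench import arm
import cv2
print(arm.finger_overhang, arm.state())
for n in("scene","top","wrist"):
    c=arm.camera(n); cv2.imwrite(f"pics/{n}0.png",c["color"][:,:,::-1]); print(n,{k:v for k,v in c.items() if k!="color"})
E
```

```text
pics
0.025 {'t': 0.0, 'qpos': array([-1.35366455e+00,  1.04696002e-01,  9.64356099e-02,  1.56389801e+00,
        7.66610480e-07,  1.35308095e+00]), 'joint_vel': array([ 2.84581722e-04, -1.28759014e-03, -2.16450525e-04,  3.77736420e-05,
        8.70384381e-04, -2.47574092e-04]), 'effort': array([-3.84748755e-04, -5.56927478e+01,  5.03654373e+01,  1.67811272e-02,
       -2.03218015e-04,  1.87277777e-06]), 'position': array([ 0.25269483, -0.54384893,  0.25550571]), 'tcp_rot': array([[-2.92682585e-04,  4.21271592e-01, -9.06934485e-01],
       [ 1.33025715e-03, -9.06933557e-01, -4.21271591e-01],
       [-9.99999072e-01, -1.32975494e-03, -2.94955891e-04]]), 'wrist_force': array([-0.52323472, -0.05496854, -0.8818094 ]), 'ft_torque': array([ 0.02147051, -0.03603347,  0.03272549]), 'opening': 0.999879449191545}
scene {'fx': 487.2286907633579, 'fy': 487.2286907633579, 'cx': 279.92940282584647, 'cy': 216.92772642834703, 'eye': array([-0.16247675, -0.6680537 ,  0.60559997]), 'orientation': array([[ 0.68358577, -0.33976398,  0.64596512],
       [-0.72942569, -0.28714061,  0.62087716],
       [-0.02546888, -0.89560634, -0.44411781]])}
top {'fx': 395.3619536598425, 'fy': 395.3619536598425, 'cx': 273.7860503408247, 'cy': 209.17297245073127, 'eye': array([0.47947195, 0.04082938, 1.03764496]), 'orientation': array([[ 0.02721392, -0.99662119,  0.07749588],
       [-0.99957978, -0.02790488, -0.00784705],
       [ 0.00998305, -0.07724976, -0.99696179]])}
wrist {'fx': 337.28165398870044, 'fy': 337.28165398870044, 'cx': 280.8207637482994, 'cy': 213.10380177448644, 'eye': array([ 0.32691428, -0.50911125,  0.37355253]), 'orientation': array([[ 4.20630874e-01, -8.59900098e-01, -2.89208384e-01],
       [-9.07231726e-01, -3.98865826e-01, -1.33553913e-01],
       [-5.12317913e-04,  3.18555921e-01, -9.47903931e-01]])}
```

View pics/scene0.png

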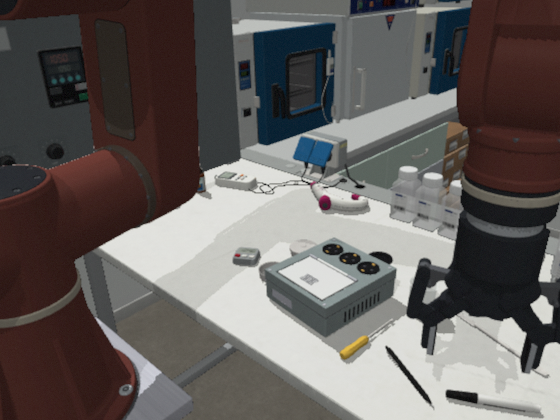

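View pics/top0.png

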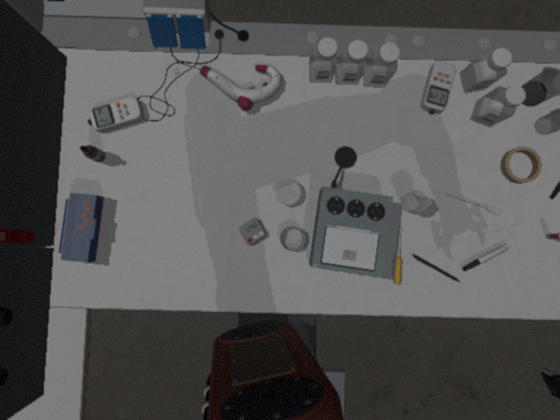

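The top view shows the unit around (353,232) with its outlets at the back (row ~207), the pale flap around (350,248) and the pad near (349,255). Next I'll extract the flap corners and pad.

```bash
cat > h.py <<'E'
import numpy as np, cv2
def ray(c,u,v):
    d=c["orientation"]@np.array([(u-c["cx"])/c["fx"],(v-c["cy"])/c["fy"],1.]); return c["eye"],d
def onz(c,u,v,z):
    e,d=ray(c,u,v); return e+d*(z-e[2])/d[2]
def proj(c,p):
    q=c["orientation"].T@(np.asarray(p)-c["eye"]); return np.array([c["fx"]*q[0]/q[2]+c["cx"],c["fy"]*q[1]/q[2]+c["cy"]])
E
python3 - <<'E'
from bench import arm
from h import *
for n,(x0,x1,y0,y1),z in(("top",(300,410,180,280),4),("scene",(255,405,230,335),4)):
    c=arm.camera(n); im=c["color"]; g=cv2.cvtColor(im,cv2.COLOR_RGB2GRAY)
    cr=np.ascontiguousarray(im[y0:y1,x0:x1,::-1]); cv2.imwrite(f"pics/{n}crop.png",cv2.resize(cr,None,fx=5,fy=5,interpolation=cv2.INTER_CUBIC))
    m=np.zeros_like(g); m[y0:y1,x0:x1]=(g[y0:y1,x0:x1]>(150 if n=="top" else 170))*255
    cs,_=cv2.findContours(m,cv2.RETR_EXTERNAL,cv2.CHAIN_APPROX_NONE)
    for k in cs:
        if cv2.contourArea(k)<300: continue
        r=cv2.approxPolyDP(cv2.convexHull(k),4,True)[:,0]
        print(n,cv2.contourArea(k),r.tolist()); print(np.array([onz(c,*p,.072) for p in r]).round(4).tolist())
E
```

```text
scene 1635.0 [[355, 279], [320, 298], [279, 270], [309, 256]]
[[0.5096, -0.2201, 0.072], [0.4163, -0.2081, 0.072], [0.4362, -0.0858, 0.072], [0.5176, -0.0964, 0.072]]
scene 4887.0 [[404, 230], [404, 304], [312, 334], [255, 334], [255, 230]]
[[0.7492, -0.1875, 0.072], [0.501, -0.3327, 0.072], [0.3294, -0.2613, 0.072], [0.2668, -0.1903, 0.072], [0.5255, 0.0755, 0.072]]
```

View pics/topcrop.png

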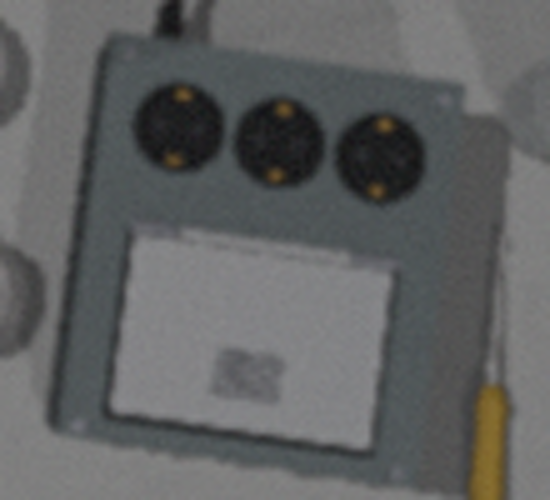

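View pics/scenecrop.png

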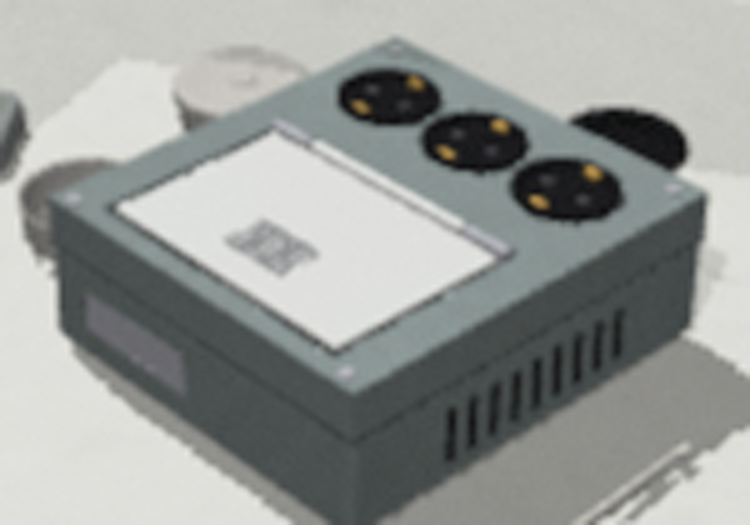

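Run:
```python
from bench import arm
from h import *
T=arm.camera("top");S=arm.camera("scene")
t={"pad":(247,376),"FL":(108,413),"FR":(372,455),"BL":(131,228),"BR":(394,268),"uBL":(113,36),"uBR":(463,86)}
s={"pad":(271,247),"FL":(113,206),"FR":(336,351),"BL":(277,123),"BR":(513,252),"uBL":(396,40),"uBR":(705,195)}
P={}
for k in t:
    a=onz(T,(t[k][0]+.5)/5-.5+300,(t[k][1]+.5)/5-.5+180,.072)
    b=onz(S,(s[k][0]+.5)/5-.5+255,(s[k][1]+.5)/5-.5+230,.072)
    P[k]=((a+b)/2); print(k,a.round(4),b.round(4))
f=lambda a,b:np.arctan2(*(P[a]-P[b])[[1,0]])
print("yaw from y-edges",[f(a,b)-np.pi/2 for a,b in(("FL","FR"),("BL","BR"),("uBL","uBR"))],"x-edges",[f("BL","FL"),f("BR","FR")])
print(np.linalg.norm(P["FL"]-P["FR"]),np.linalg.norm(P["BL"]-P["FL"]),np.linalg.norm(P["uBL"]-P["uBR"]))
cen=(P["uBL"]+P["uBR"])/2
print("pad from back edge",P["pad"]-cen, np.linalg.norm(P["pad"]-cen))
```

```text
pad [ 0.4484 -0.1527  0.072 ] [ 0.4507 -0.1522  0.072 ]
FL [ 0.4287 -0.0853  0.072 ] [ 0.4316 -0.0851  0.072 ]
FR [ 0.4119 -0.214   0.072 ] [ 0.4142 -0.214   0.072 ]
BL [ 0.5188 -0.095   0.072 ] [ 0.5247 -0.0933  0.072 ]
BR [ 0.5028 -0.2241  0.072 ] [ 0.5095 -0.2253  0.072 ]
uBL [ 0.6131 -0.0845  0.072 ] [ 0.6156 -0.087   0.072 ]
uBR [ 0.5933 -0.2575  0.072 ] [ 0.5934 -0.2596  0.072 ]
yaw from y-edges [np.float64(-0.13232726044409526), np.float64(-0.11874676491788905), np.float64(-0.12125184248494092)] x-edges [np.float64(-0.09690256784313972), np.float64(-0.11429494617109547)]
0.1299065537243916 0.0920058446568696 0.17409771018442702
pad from back edge [-0.15432413  0.01969327  0.        ] 0.15557558354219822
```

Both views agree to 2–3 mm, so I take the pad at about (0.4495, -0.1525, 0.072) and the yaw at -0.12. The flap measures about 130 x 92 mm against the stated 128 x 88. I'll turn the tool so the camera side faces the robot, and close the jaws.

Call:
play_rows(
  rows="-7 0 0 0 0 0 -1;-7 0 0 0 0 0 -1;-7 0 0 0 0 0 -1;-7 0 0 0 0 0 -1;-7 0 0 0 0 0 -1;-7 0 0 0 0 0 -1;-7 0 0 0 0 0 -1;-7 0 0 0 0 0 -1;-7 0 0 0 0 0 -1;-7 0 0 0 0 0 -1;-7 0 0 0 0 0 -1;-7 0 0 0 0 0 -1",
)

```text
t: 1.35
position: [0.2527, -0.5439, 0.2556]
tcp_rot: [[-0.0, 0.935, 0.355], [0.001, 0.355, -0.935], [-1.0, 0.0, -0.001]]
wrist_force: [0.0, -0.5, -0.7]
opening: -0.003
```

Call:
play_rows(
  rows="-7 0 0 0 0 0 -1;-7 0 0 0 0 0 -1;-7 0 0 0 0 0 -1;-7 0 0 0 0 0 -1;-7 0 0 0 0 0 -1;-7 0 0 0 0 0 -1;-7 0 0 0 0 0 -1;-7 0 0 0 0 0 -1;-7 0 0 0 0 0 -1;0 0 0 0 0 0 -1",
)

```text
t: 2.18
position: [0.2526, -0.5437, 0.2551]
tcp_rot: [[-0.0, 0.077, 0.997], [0.002, 0.997, -0.077], [-1.0, 0.002, -0.001]]
wrist_force: [0.5, -0.3, -1.3]
opening: 0.001
```

```bash
cat >> h.py <<'E'
def rel(s,target,yaw=-.12,tilt=0.):
    """shift in tool axes to put fingertips at target, turn to desired pose: tool x down (tilted), z along unit x"""
    from scipy.spatial.transform import Rotation as R
    Rm=s["tcp_rot"]; ux=np.array([np.cos(yaw),np.sin(yaw),0]); uy=np.array([-ux[1],ux[0],0]); d=np.array([0,0,-1.])
    x=d*np.cos(tilt)+ux*np.sin(tilt); z=ux*np.cos(tilt)-d*np.sin(tilt); D=np.stack([x,np.cross(z,x),z],1)
    tip=s["position"]+.025*Rm[:,0]
    return tip, Rm.T@(np.asarray(target)-tip), np.degrees(R.from_matrix(Rm.T@D).as_rotvec())
E
python3 - <<'E'
from bench import arm
from h import *
s=arm.state(); print(s["t"],s["qpos"].round(3),s["position"],s["opening"]); print(s["tcp_rot"].round(3))
for r in rel(s,[.4495,-.1525,.102]): print(r.round(4))
E
```

```text
2.1833 [-1.354  0.105  0.096  1.564  0.    -1.276] [ 0.25264903 -0.54366631  0.25512243] 0.0014877831270318895
[[-0.     0.077  0.997]
 [ 0.002  0.997 -0.077]
 [-1.     0.002 -0.001]]
[ 0.2526 -0.5436  0.2301]
[0.1288 0.4049 0.1661]
[ 2.4396 -0.0346 -0.1066]
```

Call:
play_rows(
  rows="2.4 0 0 0 0.034 0.014 -1;0 0 0 0 0.034 0.014 -1;0 0 0 0 0.034 0.014 -1;0 0 0 0 0.034 0.014 -1;0 0 0 0 0.034 0.014 -1;0 0 0 0 0.034 0.014 -1;0 0 0 0 0.034 0.014 -1;0 0 0 0 0.034 0.014 -1;0 0 0 0 0.034 0.014 -1;0 0 0 0 0.034 0.014 -1;0 0 0 0 0.034 0.014 -1;0 0 0 0 0.034 0.014 -1",
)

```text
t: 3.18
position: [0.4817, -0.1529, 0.2539]
tcp_rot: [[0.001, 0.187, 0.982], [0.001, 0.982, -0.187], [-1.0, 0.001, 0.001]]
wrist_force: [1.1, -0.5, 0.0]
opening: -0.001
```

Run:
```python
from bench import arm
from h import *
s=arm.state(); print(s["t"],s["qpos"].round(3),s["position"],s["opening"])
for r in rel(s,[.4495,-.1525,.102]): print(r.round(4))
```

```text
3.1833 [-5.670e-01 -1.860e-01 -1.900e-01  1.566e+00  1.000e-03 -3.790e-01] [ 0.48167332 -0.15293506  0.25388565] -0.0012939493726470076
[ 0.4817 -0.1529  0.2289]
[ 0.1269 -0.0057 -0.0318]
[-3.9014  0.0477 -0.051 ]
```

Call:
play_rows(
  rows="-3.9 0 0 0 0 0 -1;0 0 0 0.03 -0.002 -0.016 -1;0 0 0 0.03 -0.002 -0.016 -1;0 0 0 0.03 0 0 -1;0 0 0 0 0 0 -1",
)

```text
t: 3.6
position: [0.4541, -0.145, 0.1636]
tcp_rot: [[0.008, 0.127, 0.992], [-0.001, 0.992, -0.127], [-1.0, -0.0, 0.008]]
wrist_force: [-1.5, 0.7, -0.8]
opening: -0.001
```

Run:
```python
from bench import arm
from h import *
s=arm.state(); print(s["t"],s["qpos"].round(3),s["position"],s["wrist_force"])
for r in rel(s,[.4495,-.1525,.082]): print(r.round(4))
for n in("scene","wrist"):
    c=arm.camera(n); cv2.imwrite(f"pics/{n}1.png",c["color"][:,:,::-1])
    print(proj(c,[.4495,-.1525,.072]), proj(c,rel(s,[0,0,0])[0]))
```

```text
3.6 [-0.586 -0.287 -0.44   1.411  0.003 -0.459] [ 0.45409338 -0.14495436  0.1635661 ] [-1.4784297   0.70994271 -0.82842103]
[ 0.4543 -0.145   0.1386]
[ 0.0565 -0.0081 -0.0042]
[-0.4225  0.4358  0.0056]
[308.51194659 279.3059058 ] [307.13363125 247.57230912]
[269.33780786 220.6355084 ] [281.30087535 275.55530229]
```

View pics/scene1.png

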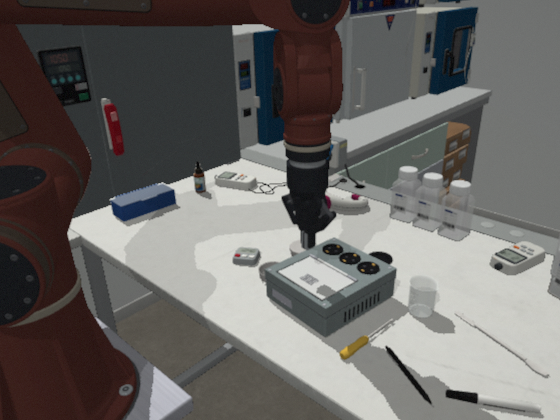

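View pics/wrist1.png

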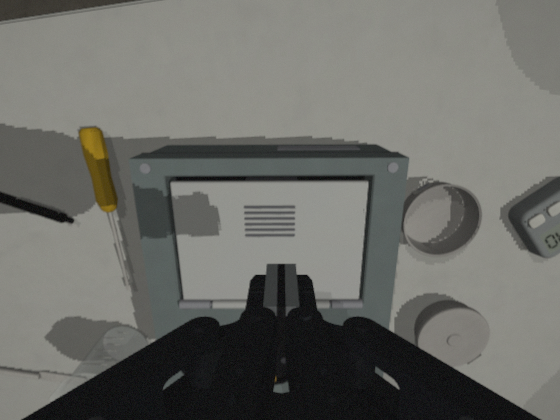

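The wrist view shows the pad at (270,221), which matches its projection (269,221). The shut fingertips are at (282,268), and the camera is on the robot side. I'm descending.

Call:
play_rows(
  rows="-0.4 0.4 0 0 -0.008 -0.004 -1;0 0 0 0.025 0 0 -1;0 0 0 0.025 0 0 -1;0 0 0 0 0 0 -1",
)

```text
t: 4.03
position: [0.4554, -0.1593, 0.1278]
tcp_rot: [[0.015, 0.123, 0.992], [-0.011, 0.992, -0.123], [-1.0, -0.009, 0.016]]
wrist_force: [-0.3, -0.4, -0.1]
opening: -0.002
```

Run:
```python
from bench import arm
from h import *
s=arm.state(); print(s["t"],s["qpos"].round(3),s["position"],s["wrist_force"])
for r in rel(s,[.4495,-.1525,.072]): print(r.round(4))
```

```text
4.0333 [-6.080e-01 -2.700e-01 -4.910e-01  1.331e+00 -1.000e-03 -4.850e-01] [ 0.45536152 -0.15932212  0.12783026] [-0.34455251 -0.37913659 -0.13205528]
[ 0.4557 -0.1596  0.1028]
[ 0.0307  0.0066 -0.0075]
[-0.1661  0.9089  0.5378]
```

Call:
play_rows(
  rows="0 0.9 0.5 0.01 0.006 -0.007 -1;0 0 0 0.008 0 0 -1;0 0 0 0 0 0 -1;0 0 0 0 0 0 -1",
)

```text
t: 4.37
position: [0.4509, -0.1549, 0.1147]
tcp_rot: [[0.003, 0.125, 0.992], [-0.003, 0.992, -0.125], [-1.0, -0.003, 0.003]]
wrist_force: [-0.3, 0.2, -0.3]
opening: 0.001
```

Run:
```python
from bench import arm
from h import *
s=arm.state(); print(s["t"],s["qpos"].round(3),s["position"],s["wrist_force"])
for r in rel(s,[.4495,-.1525,.072]): print(r.round(4))
```

```text
4.3667 [-6.06e-01 -2.64e-01 -5.10e-01  1.32e+00 -1.00e-03 -4.80e-01] [ 0.45091209 -0.1548736   0.11472864] [-0.27374618  0.22718329 -0.25113359]
[ 0.451  -0.155   0.0897]
[ 0.0177  0.0023 -0.0018]
[-0.2978  0.1998  0.1575]
```

Call:
play_rows(
  rows="0 0 0 0.012 0.002 -0.002 -1;0 0 0 0 0 0 -1;0 0 0 0.003 0 0 -1;0 0 0 0 0 0 -1",
)

```text
t: 4.7
position: [0.4501, -0.153, 0.1004]
tcp_rot: [[0.005, 0.125, 0.992], [-0.005, 0.992, -0.125], [-1.0, -0.004, 0.006]]
wrist_force: [0.3, 0.2, -1.1]
opening: -0.005
```

Call:
play_rows(
  rows="0 0 0 0.004 0 0 -1;0 0 0 0.002 0 0 -1;0 0 0 0 0 0 -1",
)

```text
t: 4.95
position: [0.4506, -0.1533, 0.0945]
tcp_rot: [[0.007, 0.125, 0.992], [-0.006, 0.992, -0.125], [-1.0, -0.005, 0.007]]
wrist_force: [-0.0, -0.5, 1.8]
opening: -0.001
```

Call:
play_rows(
  rows="0 0 0 0.002 0 0 -1;0 0 0 0.002 0 0 -1;0 0 0 0.001 0 0 -1",
)

```text
t: 5.2
position: [0.4508, -0.1535, 0.0932]
tcp_rot: [[0.007, 0.124, 0.992], [-0.007, 0.992, -0.124], [-1.0, -0.006, 0.008]]
wrist_force: [-5.4, 3.7, 9.7]
opening: 0.003
```

The force is 9.7 N against the firm stop with the tip at 0.068, so the flap is fully pressed. I'm letting go upwards and back.

Call:
play_rows(
  rows="0 0 0 -0.03 0 0 -1;0 0 0 -0.04 0 0 -1;0 0 0 -0.04 0 0 -1;0 0 0 -0.03 0 -0.02 -1;0 0 0 -0.02 0 -0.02 -1;0 0 0 0 0 0 -1;0 0 0 0 0 0 -1;0 0 0 0 0 0 -1;0 0 0 0 0 0 -1",
)

```text
t: 5.95
position: [0.4075, -0.1464, 0.2578]
tcp_rot: [[0.004, 0.124, 0.992], [-0.005, 0.992, -0.124], [-1.0, -0.004, 0.005]]
wrist_force: [0.6, -0.1, 0.1]
opening: 0.001
```

Call:
play_rows(
  rows="0 0 0 0 0 0 -1;0 0 0 0 0 0 -1;0 0 0 0 0 0 -1;0 0 0 0 0 0 -1;0 0 0 0 0 0 -1;0 0 0 0 0 0 -1;0 0 0 0 0 0 -1;0 0 0 0 0 0 -1;0 0 0 0 0 0 -1;0 0 0 0 0 0 -1;0 0 0 0 0 0 -1;0 0 0 0 0 0 -1",
)

```text
t: 6.95
position: [0.4073, -0.1454, 0.2527]
tcp_rot: [[-0.002, 0.123, 0.992], [0.0, 0.992, -0.123], [-1.0, -0.0, -0.002]]
wrist_force: [0.0, 0.1, 0.3]
opening: -0.002
```

Call:
play_rows(
  rows="0 0 0 0 0 0 -1;0 0 0 0 0 0 -1;0 0 0 0 0 0 -1;0 0 0 0 0 0 -1;0 0 0 0 0 0 -1;0 0 0 0 0 0 -1;0 0 0 0 0 0 -1;0 0 0 0 0 0 -1;0 0 0 0 0 0 -1;0 0 0 0 0 0 -1;0 0 0 0 0 0 -1;0 0 0 0 0 0 -1",
)

```text
t: 7.95
position: [0.4073, -0.1454, 0.2528]
tcp_rot: [[-0.002, 0.123, 0.992], [-0.0, 0.992, -0.123], [-1.0, -0.0, -0.002]]
wrist_force: [-0.1, 0.0, 0.9]
opening: -0.001
```

Run:
```python
from bench import arm
from h import *
s=arm.state(); print(s["t"],s["qpos"].round(3),s["position"],s["wrist_force"])
for n in("scene","top","wrist"):
    c=arm.camera(n); cv2.imwrite(f"pics/{n}2.png",c["color"][:,:,::-1])
```

```text
7.95 [-6.460e-01 -4.120e-01 -3.780e-01  1.608e+00 -1.000e-03 -5.230e-01] [ 0.40726868 -0.1454165   0.25283493] [-0.14570754  0.00775789  0.90018594]
```

View pics/scene2.png

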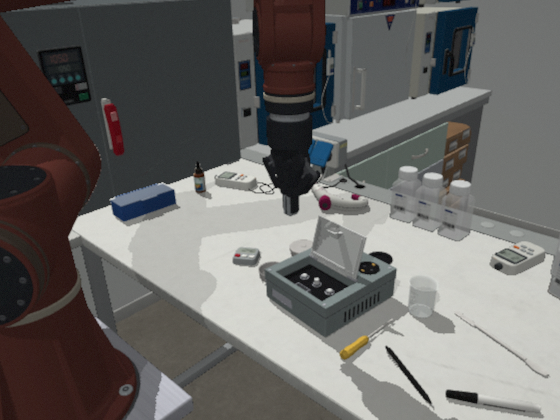

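View pics/wrist2.png

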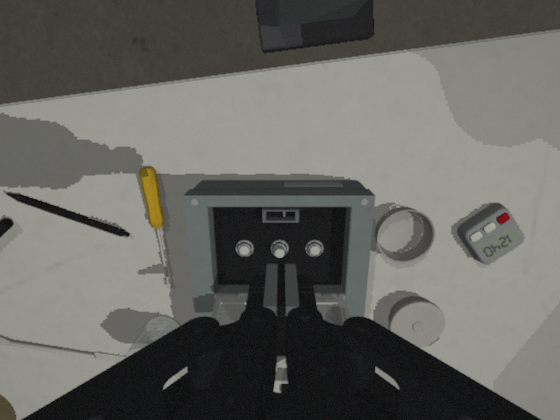

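The flap is up by itself. The breakers are at (244,248), (280,248) and (315,248) in the wrist view, and the middle one looks taller. I'll check that in enlargements.

Run:
```python
from bench import arm
from h import *
a=cv2.imread("pics/wrist2.png")[200:270,200:360]; b=cv2.imread("pics/scene2.png")[260:310,270:350]
a=cv2.resize(a,(800,350),interpolation=cv2.INTER_CUBIC); b=cv2.resize(b,None,fx=5,fy=5,interpolation=cv2.INTER_CUBIC)
o=np.zeros((600,800,3),np.uint8); o[:350]=a; o[350:,:400]=b; cv2.imwrite("pics/z2.png",o)
```

```text
(no output)
```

View pics/z2.png

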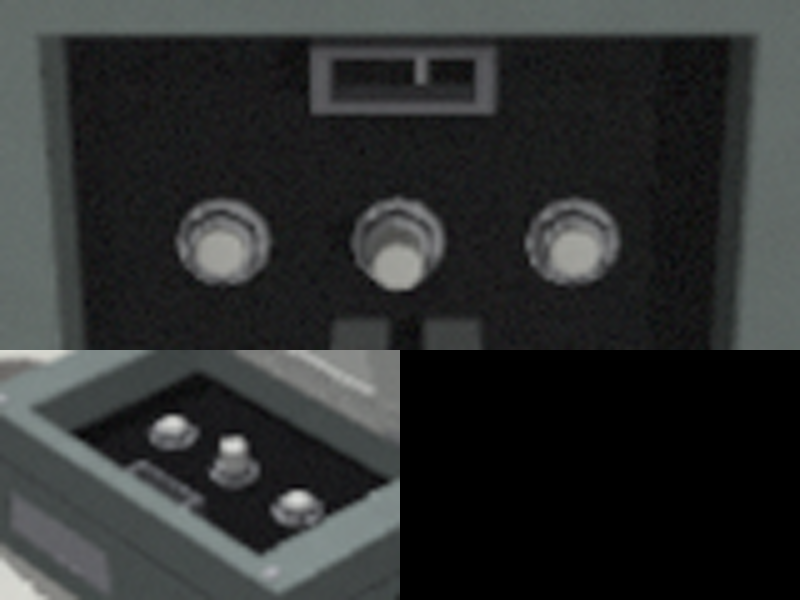

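Run:
```python
from bench import arm
from h import *
W=arm.camera("wrist");S=arm.camera("scene");T=arm.camera("top")
print("mid",onz(W,279.2,252.4,.0647).round(4),"collar",onz(W,279.4,247.8,.0555).round(4),"scene",onz(S,316.2,278.6,.0647).round(4))
print("nb",onz(W,244.2,249.2,.0577).round(4),onz(W,314.4,249.4,.0577).round(4))
y=-.122;ux=np.array([np.cos(y),np.sin(y)]);print("expect along x from pad",(onz(W,279.2,252.4,.0647)[:2]-[.4495,-.1525])@ux)
s=arm.state(); print(s["t"])
c=T["color"][180:280,300:410,::-1]; cv2.imwrite("pics/t3.png",cv2.resize(c,None,fx=5,fy=5,interpolation=cv2.INTER_CUBIC))
m=np.array([.4623,-.1535,0]);
for r in rel(s,[.47,-.154,.09]): print(r.round(4))
```

```text
mid [ 0.4681 -0.1546  0.0647] collar [ 0.4672 -0.1543  0.0555] scene [ 0.4698 -0.1553  0.0647]
nb [ 0.4634 -0.1898  0.0577] [ 0.4724 -0.1192  0.0577]
expect along x from pad 0.018677115576442964
8.25
[ 0.4072 -0.1454  0.2279]
[ 0.1377 -0.0007  0.0637]
[-0.1943 -0.1271  0.022 ]
```

View pics/t3.png

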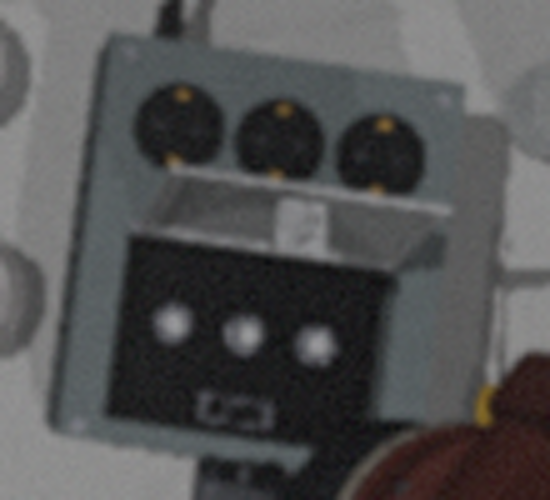

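The middle button is at about (0.4685, -0.1548). The neighbours are 35.6 mm to each side, against 36 expected, and the row is 45 mm from the hinge, which clears the flap. I'll wait another second to be safe, then approach.

Call:
play_rows(
  rows="0 0 0 0 0 0 -1;0 0 0 0 0 0 -1;0 0 0 0 0 0 -1;0 0 0 0 0 0 -1;0 0 0 0 0 0 -1;0 0 0 0 0 0 -1;0 0 0 0 0 0 -1;0 0 0 0 0 0 -1;0 0 0 0 0 0 -1;0 0 0 0 0 0 -1;0 0 0 0 0 0 -1;0 0 0 0 0 0 -1",
)

```text
t: 9.25
position: [0.4073, -0.1454, 0.2529]
tcp_rot: [[-0.002, 0.123, 0.992], [-0.0, 0.992, -0.123], [-1.0, -0.0, -0.002]]
wrist_force: [-0.3, -0.4, -0.6]
opening: 0.002
```

Call:
play_rows(
  rows="0 0 0 0 0 0.02 -1;0 0 0 0 0 0.02 -1;0 0 0 0 0 0.02 -1;0 0 0 0.02 0 0 -1;0 0 0 0.02 0 0 -1;0 0 0 0.02 0 0 -1;0 0 0 0 0 0 -1",
)

```text
t: 9.83
position: [0.4707, -0.1538, 0.1918]
tcp_rot: [[0.001, 0.123, 0.992], [-0.002, 0.992, -0.123], [-1.0, -0.002, 0.001]]
wrist_force: [-0.7, 0.2, -0.7]
opening: 0.002
```

Run:
```python
from bench import arm
from h import *
s=arm.state(); print(s["t"],s["qpos"].round(3),s["position"],s["wrist_force"])
for r in rel(s,[.4685,-.1548,.0647]): print(r.round(4))
```

```text
9.8333 [-5.800e-01 -2.240e-01 -3.350e-01  1.457e+00 -1.000e-03 -4.560e-01] [ 0.47073128 -0.15381284  0.19179885] [-0.73486569  0.2090659  -0.67054659]
[ 0.4707 -0.1539  0.1668]
[ 0.1021 -0.001  -0.0022]
[-0.214   0.045   0.1143]
```

Call:
play_rows(
  rows="0 0 0 0.02 -0.001 -0.002 -1;0 0 0 0.02 0 0 -1;0 0 0 0.02 0 0 -1;0 0 0 0.02 0 0 -1;0 0 0 0 0 0 -1;0 0 0 0 0 0 -1",
)

```text
t: 10.33
position: [0.4697, -0.1556, 0.1143]
tcp_rot: [[0.003, 0.124, 0.992], [-0.004, 0.992, -0.124], [-1.0, -0.004, 0.004]]
wrist_force: [0.6, -0.1, 0.6]
opening: 0.003
```

Run:
```python
from bench import arm
from h import *
s=arm.state(); print(s["t"],s["qpos"].round(3),s["position"],s["wrist_force"])
for r in rel(s,[.4685,-.1548,.0647]): print(r.round(4))
c=arm.camera("wrist"); a=c["color"][150:350,180:380,::-1]
c=arm.camera("scene"); b=c["color"][200:340,240:410,::-1]
o=np.zeros((600,800,3),np.uint8); o[:400,:400]=cv2.resize(a,(400,400)); o[:330,400:]=cv2.resize(b,(400,330),interpolation=cv2.INTER_CUBIC); cv2.imwrite("pics/z4.png",o[:400])
```

```text
10.3333 [-5.84e-01 -2.05e-01 -4.60e-01  1.31e+00 -1.00e-03 -4.60e-01] [ 0.46967868 -0.15561386  0.11426141] [ 0.59724187 -0.13414534  0.64820784]
[ 0.4698 -0.1557  0.0893]
[ 0.0246  0.0008 -0.0015]
[-0.2212  0.2261  0.2081]
```

View pics/z4.png

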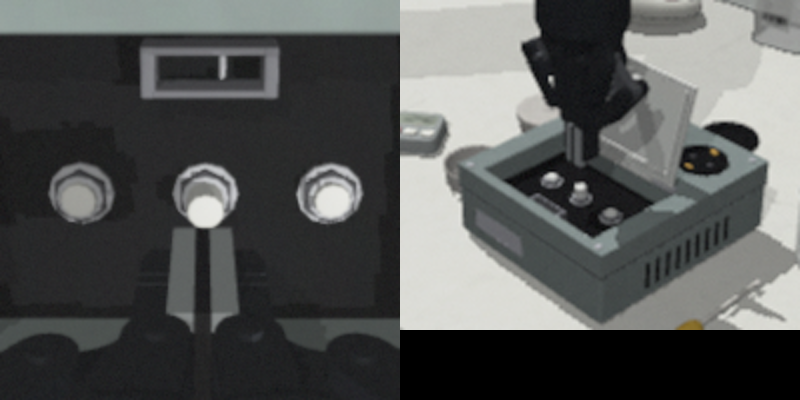

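The shut tips are centred in y on the middle button at (205,210 in the crop), and there is clearance to the flap. I'm descending onto the button.

Call:
play_rows(
  rows="0 0 0 0.01 0.001 -0.001 -1;0 0 0 0.008 0 0 -1;0 0 0 0 0 0 -1;0 0 0 0 0 0 -1",
)

```text
t: 10.77
position: [0.4712, -0.156, 0.0994]
tcp_rot: [[0.009, 0.123, 0.992], [-0.008, 0.992, -0.123], [-1.0, -0.007, 0.01]]
wrist_force: [0.3, -0.3, -0.2]
opening: -0.0
```

Call:
play_rows(
  rows="0 0 0 0.004 0 0 -1;0 0 0 0.003 0 0 -1;0 0 0 0.003 0 0 -1;0 0 0 0 0 0 -1",
)

```text
t: 11.1
position: [0.4718, -0.1564, 0.0892]
tcp_rot: [[0.01, 0.124, 0.992], [-0.009, 0.992, -0.123], [-1.0, -0.007, 0.011]]
wrist_force: [-0.2, 0.0, 1.2]
opening: -0.001
```

Run:
```python
from bench import arm
from h import *
s=arm.state(); print(s["t"],s["wrist_force"])
for r in rel(s,[.4685,-.1548,.0577]): print(r.round(4))
```

```text
11.1 [-0.24473462  0.0329845   1.1524436 ]
[ 0.4721 -0.1566  0.0642]
[ 0.0064  0.0014 -0.0038]
[-0.2172  0.6494  0.4157]
```

Call:
play_rows(
  rows="0 0 0 0.003 0 -0.001 -1;0 0 0 0.003 0 -0.001 -1;0 0 0 0.002 0 0 -1;0 0 0 0 0 0 -1",
)

```text
t: 11.43
position: [0.4705, -0.1564, 0.0823]
tcp_rot: [[0.012, 0.123, 0.992], [-0.009, 0.992, -0.123], [-1.0, -0.008, 0.013]]
wrist_force: [-2.2, 1.7, 5.9]
opening: 0.001
```

Call:
play_rows(
  rows="0 0 0 0.001 0 0 -1;0 0 0 0.001 0 0 -1;0 0 0 0.001 0 0 -1;0 0 0 0.001 0 0 -1",
)

```text
t: 11.77
position: [0.4705, -0.1565, 0.0822]
tcp_rot: [[0.013, 0.123, 0.992], [-0.01, 0.992, -0.123], [-1.0, -0.009, 0.014]]
wrist_force: [-4.8, 2.7, 13.5]
opening: -0.003
```

Call:
play_rows(
  rows="0 0 0 -0.01 0 0 -1;0 0 0 -0.03 0 0 -1;0 0 0 -0.04 0 0 -1;0 0 0 -0.04 0 0 -1;0 0 0 -0.04 0 -0.02 -1;0 0 0 0 0 -0.03 -1;0 0 0 0 0 0 -1;0 0 0 0 0 0 -1;0 0 0 0 0 0 -1",
)

```text
t: 12.52
position: [0.4163, -0.1474, 0.2463]
tcp_rot: [[0.01, 0.123, 0.992], [-0.01, 0.992, -0.123], [-1.0, -0.009, 0.011]]
wrist_force: [1.4, -0.4, -0.4]
opening: 0.004
```

Run:
```python
from bench import arm
from h import *
s=arm.state(); print(s["t"],s["position"],s["wrist_force"])
W=arm.camera("wrist"); S=arm.camera("scene")
p=proj(W,[.468,-.1545,.06]).astype(int); q=proj(S,[.468,-.1545,.06]).astype(int)
a=W["color"][p[1]-40:p[1]+40,p[0]-50:p[0]+50,::-1]; b=S["color"][q[1]-60:q[1]+40,q[0]-50:q[0]+70,::-1]
o=np.zeros((340,800,3),np.uint8); o[:320,:400]=cv2.resize(a,(400,320),interpolation=cv2.INTER_CUBIC); o[:333,400:]=cv2.resize(b,(400,333),interpolation=cv2.INTER_CUBIC); cv2.imwrite("pics/z5.png",o)
cv2.imwrite("pics/w5.png",S["color"][:,:,::-1])
```

```text
12.5167 [ 0.41629051 -0.14742661  0.24631674] [ 1.35358294 -0.3821407  -0.36300785]
```

View pics/z5.png

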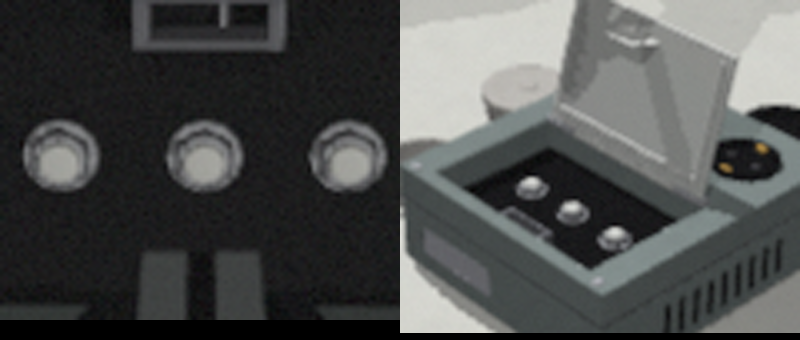

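View pics/w5.png

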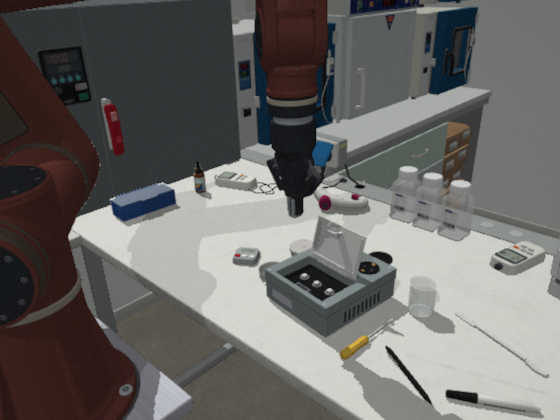

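All three buttons now look equally low in both views. The flap is open, the robot is clear, and nothing around the unit has moved.

```bash
python3 -c "
from bench import arm
print(arm.sign_off())"
```

```text
the job is handed in; nothing more can be done
None
```

I pressed the flap once at its pad with the shut fingertips, to the firm stop (9.7 N, tip 4 mm below the top face), and let go. It sprang fully open by itself. I waited with the arm clear until 9.25 s; it was seen open at 7.95 s.

The tripped button was the middle one. I pushed it in until it stopped (tip at about 57 mm, the given fully-in height, force rising to 13.5 N) and then withdrew.

- **Last pictures:** all three buttons look equally low in the wrist and scene views, the flap is open, the bystanders look unmoved and the arm is clear of the unit. I judged these by eye and did not measure the bystander positions or the flap angle.
- **Disagreements:** the two cameras differed by 2–3 mm on the pad and most corners, and by up to about 7 mm at the hinge edge. While pressing the button the tip stood about 2–4 mm behind its centre; the 22 mm pads still covered it.
- **Hand-in:** I signed off after about 12.6 s of the 48 s allowed; it reports no verdict.

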